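# Gauge the screw jack and set the dial to its height

### The arm

A 6-joint arm with a two-finger parallel gripper is mounted at the origin on a cart in front of the work surface, level with it; the furniture and walls round the work are solid. World frame = base frame: x ahead of the robot, y to its left, z up, the work surface at z = 0. Lengths are in mm, angles in rad, forces in N, time in s.
With the tool pointing down it reaches from about 350 to 850 mm from the base axis. Payload 8.1 kg.
Tool frame: the origin (TCP) lies on the centre line of the jaws, within the pads' length; the fingertips stand 19 mm ahead of it and the grasp point (between the pads) is the TCP; z points along the fingers, y is the line along which they close (so a half turn about z gives the same grasp; the last joint's range is limited). The gripper opens to 85 mm and grips with 20 to 120 N. Pads are 22 mm wide; open, the fingers measure 114 mm over their backs; the gripper's body (76 mm by 85 mm) begins 54 mm behind the grasp point. The pads swing forward as they close: fully open they stand 13 mm farther back than shut.
Start: joints at [-1.398, 0.13, 1.488, -0, 1.523, -0.085], TCP at [152.993, -580.171, 250.292] pointing down, gripper open.
Joint ranges: [-2.96, 2.96], [-0.89, 2.26], [0.02, 2.5], [-1.34, 4.48], [0, 2.73], [-2.66, 2.66]. Speed limits (rad/s): [2.39, 2.39, 2.79, 3.14, 3.14, 3.14].

### API

Orientations are given as a unit quaternion [x, y, z, w].
In Python, from station import arm, get_image, calibration, sense, hand_in gives the robot as it stands (arm), with the cameras as plain functions, the readings as plain functions and the job as plain functions.
- The arm moves only by the shell command python3 jog.py 'ROWS'. ROWS is a JSON list of rows, 1 to 8 of them, each written [opening, [dx, dy, dz], turn]: the opening from 0.0 (shut) to 1.0 (fully open), then dx, dy, dz in a scale on which 1.0 is 750 mm, then a turn about the tool's z in normalised numbers (1 is 360 degrees); each row is the pose to reach, as a shift and turn from the pose commanded when the command began, along the tool's axes at that moment; what a row does not reach only later rows make up. A row lasts 1/8 s, in which the tool goes at most 62.5 mm and 0.188 rad, less where a joint would pass 70% of its speed; a pose out of reach is approached as far as the arm can. The fingers move at their own pace and stop on an object; the grip force is fixed at half the most. Time passes only in rows, so rows that do not move let the fingers close. It prints the time, the measured TCP pose, the force, the opening and the grip force at its end. Input that does not fit is refused with a message, and nothing moves.
- sense(): the state, without advancing time (a new reading comes with each control period).
- get_image(name): name is "side" or "top" or "wrist"; returns the picture (400x640x3 uint8, red, green, blue); there is no depth.
- calibration(name): a dict with "fx", "fy", "cx", "cy" (pixels), "rvec" (rotation vector, rad) and "tvec" (3), from world to camera coordinates, as OpenCV has them. Camera axes: x right, y down, z forward; pixel columns grow to the right and rows downward; lengths in mm; the calibration is good to about 2 mm. A picture is of the moment at which its call begins: read the wrist's pose just before it. calibration takes no time and is no camera call; for the wrist camera it gives the pose at the moment of the call.
- hand_in(): hands the job in; it is judged then, once.
The state is a dict: "time_s": time; "joint_positions": joint angles; "dq": joint speeds; "joint_efforts": joint torques, N m; "position": TCP position; "orientation": TCP orientation; "contact_force": force on the tool from outside, world axes, zero at the start; "ft_torque": the same for the moment, N m; "width": opening from 0.0 (shut) to 1.0 (fully open); "gripper_force": force on a finger pad.
Only numpy, scipy, OpenCV 4.12 (cv2) and the standard library are available. Lean on these libraries where they do the work, as an engineer would, in place of code of your own. Each camera call takes 0.05 s, during which the arm holds its last target. There are 200 camera calls.

### The job

Measure the height of the screw jack with the height setter: gently push the gauge's foot down by its sprung red button until it rests on top of the jack, which stops it and leaves the red needle on the dial showing the height. Then turn the grey knob until its white pointer lies over the red needle, and let go, leaving the foot resting on the jack and the jack and the things round about where they are.

Things in the scene. Friction and masses are not known exactly. Their poses are not given: they have to be found in the camera images.
- setter: height setter, fixed: grey plate 150 (x) x 300 (y) x 12 mm; on its right (-y) a green housing 139 mm square with a dial on top, 80 mm above the worktop; on its left a steel column 171 mm tall with the gauge. Origin on the worktop; dial axis at (0, -90) mm, gauge axis (-15, 85), column (50, 85); x points away from the robot at yaw 0
- dial (a point): centre of the black dial face (radius 66 mm), on its vertical axis, setter's axes. The scale runs clockwise over 270 degrees from 0 at the near left (135 degrees from x toward y) to 10 at the near right; long white strokes are whole numbers, 27 degrees apart, short ones fifths; each number is 10 mm of foot height above the plate
- foot: sliding carriage of the gauge: aluminium arm on the column with a brass foot (diameter 28 mm) below and a red round push button above. Origin at the centre of the foot's underside, z up. The underside starts 84 to 90 mm above the plate and can go down to 28 mm; it takes about 3 N to push down (9 N to pull up) and stays where it is left
- button_top (a point): centre of the top of the red push button (diameter 30 mm, 22 tall), 98 mm straight above the foot's underside when free. The button sits on a spring, 1.5 N per mm with 14 mm of travel: it sinks about 2 mm while the foot slides, and then steadily deeper once the foot is stopped by the jack; 6 to 15 N is plenty
- needle_tip (a point): point on the red needle 45 mm from the dial axis; the needle is driven by the foot: it shows the foot's height above the plate, 9 with the foot at the top, one number (27 degrees) less for each 10 mm down
- knob (a joint): angle of the grey knob (rad), 0 with its white pointer at 0 on the scale, growing clockwise seen from above, 0.471 per number, stops at 0 and at 10 (4.712). It turns stiffly (0.06 N m, no detents) and stays where it is left
- knob_tip (a point): point of the knob's white pointer 45 mm from the dial axis, just above the needle; point x points outward along the pointer
- knob_grip (a point): on the knob's axis, 26 mm above the dial face, the height to grip. The knob is a grey skirt of radius 29 (top 11 mm above the face) with a bar on it 54 mm long (in line with the pointer), 18 mm thick, its top 39 mm above the face; point x runs along the bar toward the pointer
- jack: small loose screw jack, steel, 0.6 to 0.9 kg, standing on the plate under the foot: foot diameter 52 mm, flat top cap of diameter 30. Its screw is set to an unknown height, 42 to 70 mm, and does not move under a push. Origin at the centre of its underside, z up
- mug: white mug with coloured stripes, 82 x 118 x 96 mm, left of the setter; bystander. Origin under its centre
- card_box: brown carton of cutters, 66 x 121 x 50 mm, to the right; bystander. Origin under its centre
- v_block: steel v-block, 50 x 44 x 36 mm, to the right; bystander. Origin under its centre
- oil_can: red oil can with a thin spout, 62 x 90 x 156 mm, to the left; bystander. Origin under its centre

How it is judged (in metres and radians):
On the way:
1. the foot has been brought down onto the jack (contact force between foot and jack above 0.5 N), for 0.2 s.
At the end, for the whole second after the job is handed in: The foot rests on the upright jack (contact over 0.5 N), and the knob's pointer stands still over the needle: the two points 45 mm out are within 4.5 mm of each other seen from above, about 0.1 rad or a fifth of a number (contact force between foot and jack above 0.5 N and horizontal distance between knob_tip and needle_tip below 0.0045 m and velocity of joint knob between -0.05 and 0.05 rad/s and angle between jack's own z axis and vertical below 0.1 rad and linear speed of jack below 0.02 m/s); the robot touches nothing.
It fails at once if the foot is forced onto the jack with more than 45 N (contact force between foot and jack above 45 N).
It fails at once if the jack is shoved more than 15 mm (distance of jack from where it was at the start of the episode above 0.015 m).
It fails at once if the mug, carton, v-block or oil can is moved more than 30 mm (distance of any of mug, card_box, v_block, oil_can from where it was at the start of the episode above 0.03 m).
It also fails if it takes over 64 s, if anything falls off the work surface, if the arm or the gripper's body presses on something with over 40 N, if the wrist force passes 120 N, or if a joint passes its speed limit or range.

## Working session

There is one attempt and no reset: what is moved stays moved. The work goes in short steps, Python scripts to look and compute and a shell command to move; the robot and the scene stay as the last step left them, time stands still between calls to the robot, and variables do not carry over. Pictures are saved under pics/ and viewed, at most 10 in all, crops included, and the job is handed in when it is done.

```bash
ls; mkdir -p pics
python3 - <<'E'
from station import arm, get_image, calibration, sense, hand_in
import cv2,numpy as np
for n in ("side","top"):
    c=calibration(n);print(n,c)
    cv2.imwrite(f"pics/{n}0.png",cv2.cvtColor(get_image(n),cv2.COLOR_RGB2BGR))
s=sense();print(s['time_s'],s['position'],s['orientation'],s['width'])
E
```

```text
jog.py
pics
station.py
side {'fx': 401.96918814594693, 'fy': 401.96918814594693, 'cx': 319.9443479518867, 'cy': 198.23324758452512, 'rvec': array([ 0.27667557, -2.69511972,  1.37601796]), 'tvec': array([ 476.16482294,  188.86489042, 1380.13291167])}
top {'fx': 470.92278045843904, 'fy': 470.92278045843904, 'cx': 317.97912898213457, 'cy': 194.52388833513294, 'rvec': array([ 2.19532533, -2.15203889,  0.14522432]), 'tvec': array([ -25.81609248,  527.16244885, 1423.17622028])}
0.1 [ 152.91312166 -579.69793783  249.33817963] [ 9.91704871e-01  1.28532957e-01 -3.42314460e-05 -8.52467780e-04] 0.9995808066122752
```

View pics/side0.png

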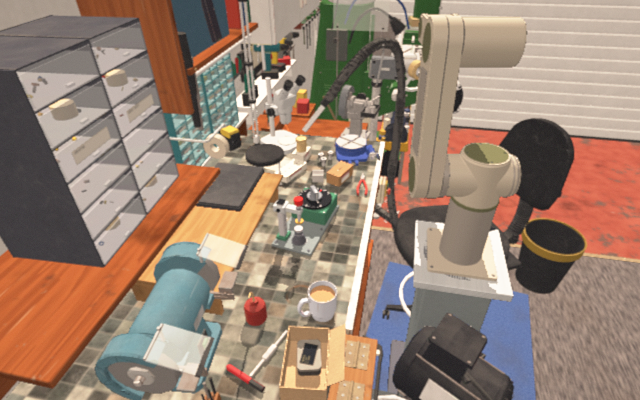

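View pics/top0.png

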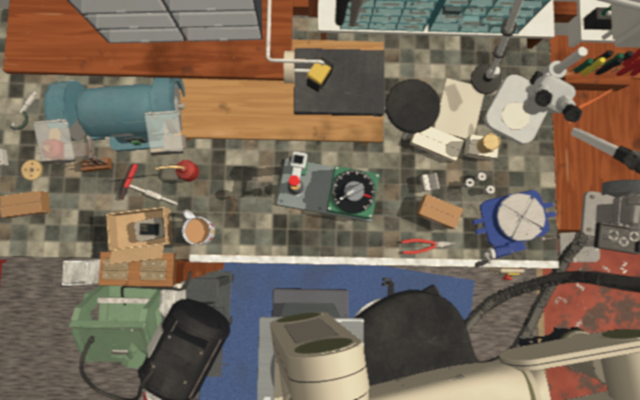

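The top view shows the dial at about (353,190) and the red button at (295,182). In the side view the button is at (299,202) and the dial at about (316,198). Next I'll mask these and triangulate them.

```bash
cat > h.py <<'E'
from station import arm, get_image, calibration, sense, hand_in
import cv2,numpy as np
from scipy.spatial.transform import Rotation as Ro
def cam(c):
    R=cv2.Rodrigues(np.array(c['rvec']))[0];t=np.array(c['tvec']);K=np.array([[c['fx'],0,c['cx']],[0,c['fy'],c['cy']],[0,0,1]])
    return K,R,t
def ray(c,u,v):
    K,R,t=cam(c);return -R.T@t, R.T@np.linalg.solve(K,[u,v,1])
def onz(c,u,v,z):
    o,d=ray(c,u,v);return o+d*(z-o[2])/d[2]
def tri(c1,p1,c2,p2):
    P=[np.c_[cam(c)[0]@cam(c)[1],cam(c)[0]@cam(c)[2]] for c in (c1,c2)]
    X=cv2.triangulatePoints(P[0],P[1],np.array(p1,float),np.array(p2,float)).ravel();return X[:3]/X[3]
def proj(c,X):
    K,R,t=cam(c);p=K@(R@np.array(X)+t);return p[:2]/p[2]
def blobs(m,amin=10):
    n,l,s,ce=cv2.connectedComponentsWithStats(m.astype(np.uint8));return [(s[i].tolist(),ce[i].round(1).tolist()) for i in range(1,n) if s[i,4]>=amin]
def red(im):
    h=cv2.cvtColor(im,cv2.COLOR_RGB2HSV);return ((h[...,0]<8)|(h[...,0]>172))&(h[...,1]>150)&(h[...,2]>90)
def green(im):
    h=cv2.cvtColor(im,cv2.COLOR_RGB2HSV);return (h[...,0]>60)&(h[...,0]<90)&(h[...,1]>90)&(h[...,2]>40)
E
python3 - <<'E'
from h import *
for n,(x0,x1,y0,y1) in (("side",(270,350,170,260)),("top",(270,390,140,225))):
    im=cv2.cvtColor(cv2.imread(f"pics/{n}0.png"),cv2.COLOR_BGR2RGB)[y0:y1,x0:x1]
    print(n,"red",[(b[0],(np.array(b[1])+[x0,y0])) for b in blobs(red(im),6)])
    print(n,"green",[(b[0],(np.array(b[1])+[x0,y0])) for b in blobs(green(im),30)])
    cv2.imwrite(f"pics/{n}c.png",cv2.resize(cv2.cvtColor(im,cv2.COLOR_RGB2BGR),None,fx=6,fy=6,interpolation=cv2.INTER_CUBIC))
c=calibration("top")
print(onz(c,353,190,80),onz(c,295,182,197),tri(c,(295,182),calibration("side"),(299,200)))
a=np.hstack([cv2.resize(cv2.imread(f"pics/{n}c.png"),(400,400)) for n in("side","top")]);cv2.imwrite("pics/c.png",a)
E
```

```text
side red [([24, 26, 9, 10, 79], array([298.2, 200.5]))]
side green [([61, 23, 5, 14, 32], array([333.6, 198.5])), ([45, 36, 14, 14, 48], array([321.6, 212.3])), ([32, 39, 12, 8, 34], array([307.2, 212.2]))]
top red [([19, 36, 11, 10, 82], array([293.5, 180.5])), ([94, 54, 7, 4, 20], array([367.2, 195.4]))]
top green [([63, 28, 16, 13, 63], array([338.6, 171.9])), ([98, 33, 10, 12, 50], array([373.4, 177.7])), ([58, 55, 20, 19, 102], array([334.8, 206.5])), ([79, 64, 25, 14, 109], array([364.4, 212.2]))]
[ 537.72135453 -118.61822616   80.        ] [541.83746458  51.55557455 197.        ] [543.91615285  51.97733106 185.68494094]
```

View pics/c.png

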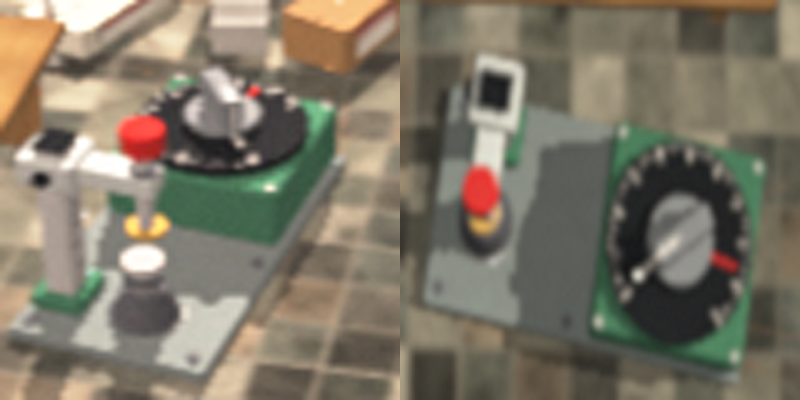

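The dial centre is at about (355,191) in the top view and the button at about (294,180), so the setter yaw is roughly -8°. The knob pointer sits near 0 and the needle near 9. I'll move above the setter for wrist views.

Careful with the scale: shifts go in shares of 750 mm and turns go in shares of 360 degrees. That gives: 410 mm is 0.5467, -180 mm is -0.24.

```bash
python3 jog.py '[[1,[0.08,-0.0667,-0.08],0],[1,[0.16,-0.1333,-0.16],0],[1,[0.2267,-0.1867,-0.2],0],[1,[0.2933,-0.24,-0.2],0],[1,[0.36,-0.2933,-0.2],0],[1,[0.4267,-0.3467,-0.2],0],[1,[0.4933,-0.4,-0.2],0],[1,[0.5467,-0.44,-0.2],0]]'; python3 jog.py '[[1,[0.0667,-0.0533,0],0],[1,[0.1067,-0.08,0],0],[1,[0.1067,-0.08,0],0],[1,[0.1067,-0.08,0],0]]'
python3 - <<'E'
from h import *
s=sense();c=calibration("wrist");im=get_image("wrist")
cv2.imwrite("pics/w1.png",cv2.cvtColor(im,cv2.COLOR_RGB2BGR))
import pickle;pickle.dump(c,open("w1.pkl","wb"))
print(s['position'],s['orientation'],c, "cam at",-cam(c)[1].T@cam(c)[2])
E
```

```text
time_s: 1.1
position: [426.5, -206.8, 398.4]
orientation: [0.992, 0.128, 0.0, 0.0]
contact_force: [1.1, -1.4, 0.6]
width: 1.004
gripper_force: 0.0
time_s: 1.6
position: [487.5, -130.4, 398.0]
orientation: [0.992, 0.129, -0.001, -0.0]
contact_force: [-0.1, -0.2, -1.0]
width: 0.999
gripper_force: 0.0
[ 487.46925927 -130.41343767  397.95279926] [ 9.91681100e-01  1.28717964e-01 -5.28977521e-04 -3.03894278e-05] {'fx': 338.2033341931998, 'fy': 338.2033341931998, 'cx': 319.4011149195978, 'cy': 198.9986502644516, 'rvec': array([-2.27119158,  1.75115337,  0.2882158 ]), 'tvec': array([-251.00545698,  326.66829424,  660.97137806])} cam at [ 568.39820452 -109.56807781  521.07330955]
```

View pics/w1.png

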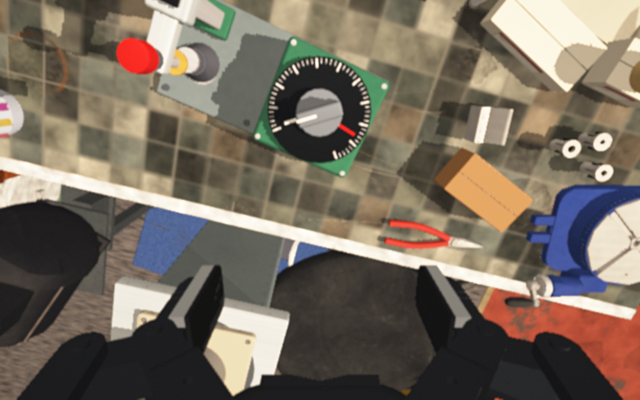

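The wrist view shows the dial at (319,110), the white pointer toward (277,123), the red needle at (347,130) and the button at (138,56). I'll take a second wrist viewpoint to the left and measure heights from the two.

To row units: -160 mm is -0.2133, -110 mm is -0.1467.

```bash
python3 jog.py '[[1,[-0.0267,-0.08,0],0],[1,[-0.0533,-0.1467,0],0],[1,[-0.0667,-0.2133,0],0],[1,[-0.0667,-0.2133,0],0],[1,[-0.0667,-0.2133,0],0],[1,[-0.0667,-0.2133,0],0]]'
cat > meas.py <<'E'
from h import *
def dial(im,g):
    # black dial disc: near black, largest component near guess g, convex hull -> ellipse
    h=cv2.cvtColor(im,cv2.COLOR_RGB2HSV);m=(h[...,2]<70).astype(np.uint8)
    w=np.zeros_like(m);cv2.circle(w,g,75,1,-1)
    m=cv2.morphologyEx(m*w,cv2.MORPH_OPEN,np.ones((3,3)))
    n,l,s,ce=cv2.connectedComponentsWithStats(m)
    i=1+np.argmin([np.hypot(*(ce[k]-g))-0.02*s[k,4] for k in range(1,n)])
    cn=cv2.findContours((l==i).astype(np.uint8),cv2.RETR_EXTERNAL,cv2.CHAIN_APPROX_NONE)[0]
    hull=cv2.convexHull(np.vstack(cn));return cv2.fitEllipse(hull)
def redblobs(im): return [b for b in blobs(red(im),15)]
E
python3 - <<'E'
from meas import *
import pickle
s=sense();c=calibration("wrist");im=get_image("wrist")
cv2.imwrite("pics/w2.png",cv2.cvtColor(im,cv2.COLOR_RGB2BGR));pickle.dump(c,open("w2.pkl","wb"))
c1=pickle.load(open("w1.pkl","rb"))
im1=cv2.cvtColor(cv2.imread("pics/w1.png"),cv2.COLOR_BGR2RGB)
D0=onz(c1,319,110,80);g=proj(c,D0);print(D0,g,s['position'])
e1=dial(im1,(319,110));e2=dial(im,tuple(int(v) for v in g));print(e1,e2)
print("dial",tri(c1,e1[0],c,e2[0]),onz(c1,*e1[0],80),onz(c,*e2[0],80))
print(redblobs(im1));print(redblobs(im))
E
```

```text
time_s: 2.4
position: [398.9, 10.6, 398.2]
orientation: [0.992, 0.127, -0.0, 0.0]
contact_force: [-0.1, -0.7, -0.6]
width: 1.001
gripper_force: 0.0
[ 538.46697179 -117.28174424   80.        ] [449.15575763  67.61629408] [398.89933565  10.58483966 398.1701692 ]
((317.55645751953125, 112.78762817382812), (91.38465118408203, 100.05462646484375), 19.15270233154297) ((446.6871337890625, 70.9589614868164), (91.65021514892578, 113.42388916015625), 33.87290954589844)
dial [ 534.46166386 -116.45536373   77.82386633] [ 534.68833393 -116.38252496   80.        ] [ 534.13774152 -115.77678186   80.        ]
[([116, 37, 43, 37, 1220], [136.8, 55.9]), ([339, 124, 17, 13, 97], [346.8, 129.9]), ([385, 220, 65, 28, 794], [417.0, 235.3]), ([483, 289, 157, 111, 6481], [581.1, 336.2])]
[([295, 0, 32, 16, 371], [310.5, 5.9]), ([469, 83, 16, 13, 98], [476.9, 89.3]), ([483, 191, 69, 30, 836], [518.3, 207.2]), ([538, 252, 24, 19, 221], [547.6, 260.3]), ([564, 258, 14, 9, 67], [569.1, 261.5]), ([505, 265, 135, 135, 9069], [589.1, 321.5])]
```

View pics/w2.png

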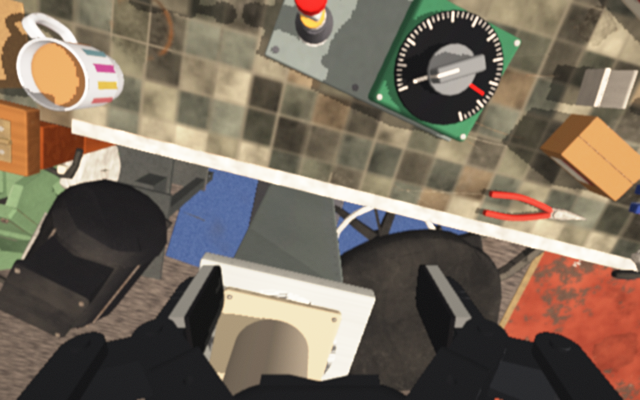

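The mug is at (70,70). The dial triangulates to (534.5,-116,78), which agrees with the stated 80 mm height. I'll move forward to see the button whole.

To row units: 80 mm is 0.1067, 40 mm is 0.0533.

```bash
python3 jog.py '[[1,[0.0533,-0.0267,0],0],[1,[0.1067,-0.04,0],0],[1,[0.1067,-0.04,0],0],[1,[0.1067,-0.04,0],0],[1,[0.1067,-0.04,0],0]]'
python3 - <<'E'
from meas import *
import pickle
s=sense();c=calibration("wrist");im=get_image("wrist")
cv2.imwrite("pics/w3.png",cv2.cvtColor(im,cv2.COLOR_RGB2BGR));pickle.dump(c,open("w3.pkl","wb"))
c1=pickle.load(open("w1.pkl","rb"))
im1=cv2.cvtColor(cv2.imread("pics/w1.png"),cv2.COLOR_BGR2RGB)
g=proj(c,[534.5,-116,80]);e=dial(im,tuple(int(v) for v in g));print(g,e,onz(c,*e[0],80))
print(tri(c1,(317.5,112.8),c,e[0]))
B=redblobs(im);print(B,s['position'])
# compare predicted top disc and base disc circles for centres
for z in (194,200):
    for cc,p in ((c1,(136.8,55.9)),(c,min(B,key=lambda b:np.hypot(*(np.array(b[1])-proj(c,[543,54,190]))))[1])):
        print(z,onz(cc,*p,z-11))
x,y=[int(v) for v in proj(c,[543,54,190])]
print(x,y)
E
```

```text
time_s: 3.08
position: [468.1, 60.4, 398.7]
orientation: [0.992, 0.128, 0.0, 0.0]
contact_force: [-0.7, 0.4, 0.3]
width: 1.002
gripper_force: 0.0
[463.04775986 136.53212036] ((462.6529846191406, 136.73150634765625), (83.81343078613281, 102.4875717163086), 44.58625411987305) [ 534.13010526 -115.60250035   80.        ]
[ 534.29095361 -116.36528721   78.17091991]
[([73, 0, 52, 12, 425], [101.5, 4.2]), ([328, 75, 33, 33, 814], [343.7, 91.2]), ([485, 148, 14, 12, 83], [491.4, 153.6]), ([493, 236, 66, 28, 763], [526.7, 251.4]), ([511, 291, 129, 109, 5994], [591.9, 337.4])] [468.05998646  60.43827969 398.72846139]
194 [549.49324254  59.39884404 183.        ]
194 [549.13879969  56.83971307 183.        ]
200 [549.82876081  56.40008163 189.        ]
200 [549.13320174  57.2705121  189.        ]
345 98
```

View pics/w3.png

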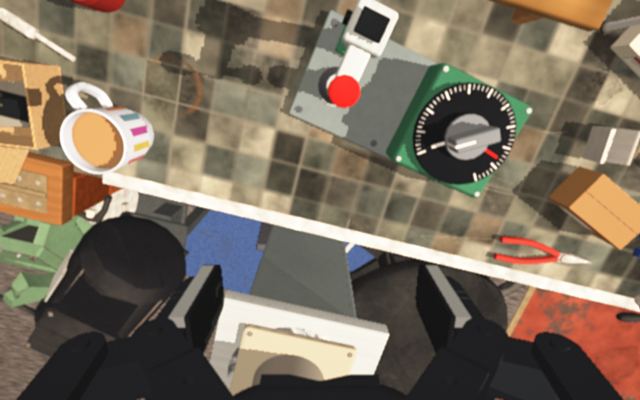

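Button: the two wrist views agree on (549,57.2) with its top at about 199. Dial: (534.3,-116,~79). Their separation is 173.8 mm against 175.6 expected, and the yaw is -9.8°. I'll go over the button with the fingers shut.

```bash
python3 jog.py '[[0,[0.0533,0.016,0.0533],0],[0,[0.1033,0.0316,0.1067],0],[0,[0.1033,0.0316,0.1733],0],[0,[0.1033,0.0316,0.2133],0],[0,[0.1033,0.0316,0.2133],0],[0,[0.1033,0.0316,0.2133],0],[0,[0.1033,0.0316,0.2133],0]]'
python3 - <<'E'
from meas import *
c=calibration("wrist");im=get_image("wrist");im2=get_image("side")
print(sense()['position'],[(b[0],b[1]) for b in redblobs(im)],proj(c,[549,57.2,199]))
a=cv2.resize(im2[150:270,250:370],(400,400),interpolation=cv2.INTER_CUBIC)
b=cv2.resize(im,(400,400))
cv2.imwrite("pics/p1.png",cv2.cvtColor(np.hstack([a,b]),cv2.COLOR_RGB2BGR))
E
```

```text
time_s: 4.0
position: [550.5, 58.0, 241.1]
orientation: [0.992, 0.129, 0.002, 0.0]
contact_force: [0.0, 0.6, 0.6]
width: -0.001
gripper_force: 0.0
[550.17571365  57.99252085 240.35034085] [([0, 4, 31, 66, 1563], [12.6, 39.8]), ([293, 210, 53, 53, 1987], [318.4, 235.0]), ([535, 272, 8, 5, 27], [538.5, 273.4]), ([523, 343, 85, 33, 1379], [565.6, 361.1])] [318.90111186 250.0348327 ]
```

View pics/p1.png

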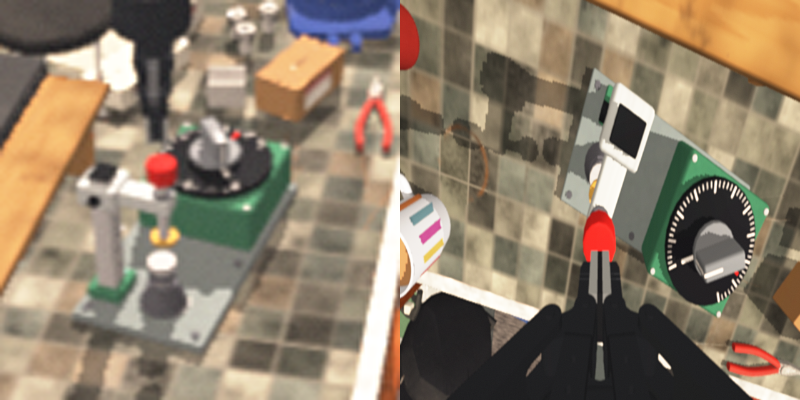

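The shut fingertips stand centred over the button, with the blob at (318,235). I'll descend gently.

To row units: 32 mm is 0.0427, 30 mm is 0.04.

```bash
python3 jog.py '[[0,[-0.0013,0,0.0107],0],[0,[-0.0013,0,0.0213],0],[0,[-0.0013,0,0.0267],0],[0,[-0.0013,0,0.0307],0],[0,[-0.0013,0,0.0347],0],[0,[-0.0013,0,0.0373],0],[0,[-0.0013,0,0.04],0],[0,[-0.0013,0,0.0427],0]]'; python3 -c "
from h import *
print(sense()['position'])"
```

```text
time_s: 5.1
position: [548.4, 57.8, 206.4]
orientation: [0.992, 0.129, 0.0, 0.0]
contact_force: [-2.3, 0.1, 3.8]
width: -0.003
gripper_force: 1.5
[548.41451775  57.76245265 206.4050442 ]
```

To row units: 6 mm is 0.008, 5 mm is 0.0067.

```bash
for i in 1; do python3 jog.py '[[0,[0,0,0.0013],0],[0,[0,0,0.0027],0],[0,[0,0,0.004],0],[0,[0,0,0.0053],0],[0,[0,0,0.0067],0],[0,[0,0,0.008],0]]';python3 jog.py '[[0,[0,0,0],0]]'; done
```

```text
time_s: 5.85
position: [548.4, 57.7, 200.3]
orientation: [0.992, 0.129, 0.0, -0.0]
contact_force: [-1.5, 1.0, 2.1]
width: 0.001
gripper_force: 1.4
time_s: 5.98
position: [548.4, 57.8, 200.3]
orientation: [0.992, 0.129, 0.0, -0.0]
contact_force: [-1.6, -0.5, 2.4]
width: 0.003
gripper_force: 1.3
```

To row units: 5 mm is 0.0067, 4 mm is 0.0053.

```bash
python3 jog.py '[[0,[0,0,0.0013],0],[0,[0,0,0.0027],0],[0,[0,0,0.004],0],[0,[0,0,0.0053],0],[0,[0,0,0.0067],0],[0,[0,0,0.0067],0]]'
```

```text
time_s: 6.72
position: [548.4, 57.7, 195.3]
orientation: [0.992, 0.129, 0.0, 0.0]
contact_force: [-0.9, 0.4, 3.1]
width: -0.001
gripper_force: 1.3
```

To row units: 5 mm is 0.0067, 4 mm is 0.0053.

```bash
python3 jog.py '[[0,[0,0,0.0013],0],[0,[0,0,0.0027],0],[0,[0,0,0.004],0],[0,[0,0,0.0053],0],[0,[0,0,0.0067],0],[0,[0,0,0.0067],0]]'
```

```text
time_s: 7.48
position: [548.4, 57.8, 190.3]
orientation: [0.992, 0.129, 0.0, -0.0]
contact_force: [-0.6, 0.4, 2.4]
width: -0.003
gripper_force: 1.3
```

To row units: 5 mm is 0.0067, 4 mm is 0.0053.

```bash
python3 jog.py '[[0,[0,0,0.0013],0],[0,[0,0,0.0027],0],[0,[0,0,0.004],0],[0,[0,0,0.0053],0],[0,[0,0,0.0067],0],[0,[0,0,0.0067],0]]'
```

```text
time_s: 8.22
position: [548.4, 57.8, 185.4]
orientation: [0.992, 0.129, 0.0, 0.0]
contact_force: [-2.1, 0.3, 3.7]
width: 0.001
gripper_force: 1.9
```

To row units: 4 mm is 0.0053, 3 mm is 0.004.

```bash
python3 jog.py '[[0,[0,0,0.0013],0],[0,[0,0,0.0027],0],[0,[0,0,0.004],0],[0,[0,0,0.0053],0],[0,[0,0,0.0053],0]]'
```

```text
time_s: 8.85
position: [548.5, 57.8, 182.0]
orientation: [0.992, 0.129, 0.0, 0.0]
contact_force: [-3.8, 0.4, 9.0]
width: 0.003
gripper_force: 4.4
```

To row units: 2 mm is 0.0027, 1 mm is 0.0013.

```bash
python3 jog.py '[[0,[0,0,0.0013],0],[0,[0,0,0.0027],0],[0,[0,0,0.0027],0],[0,[0,0,0.0027],0]]'; python3 jog.py '[[0,[0,0,-0.0027],0],[0,[0,0,-0.0067],0],[0,[0,0,-0.0133],0],[0,[0,0,-0.0333],0],[0,[0,0,-0.08],0],[0,[0,0,-0.1467],0],[0.5,[0,0,-0.1467],0],[1,[0,0,-0.1467],0]]'
```

```text
time_s: 9.35
position: [548.5, 57.8, 180.5]
orientation: [0.992, 0.129, 0.0, 0.0]
contact_force: [-5.4, -0.4, 11.5]
width: -0.002
gripper_force: 5.6
time_s: 10.35
position: [548.4, 57.7, 289.6]
orientation: [0.992, 0.129, 0.0, 0.0]
contact_force: [-0.7, 0.2, -1.2]
width: 0.42
gripper_force: 0.0
```

The foot stopped on the jack: the force rose at 1.5 N/mm to 11.5 N, and the implied height is about 59 mm, or about 5.9 on the scale. Now I'll move to view the dial from above.

To row units: 164 mm is 0.2187, -141 mm is -0.188.

```bash
python3 jog.py '[[1,[-0.0533,0.06,0],0],[1,[-0.1067,0.12,0],0],[1,[-0.16,0.1733,0],0],[1,[-0.188,0.2187,0.0267],0],[1,[-0.188,0.2187,0.0533],0],[1,[-0.188,0.2187,0.0533],0],[1,[-0.188,0.2187,0.0533],0],[1,[-0.188,0.2187,0.0533],0]]'
cat > dialm.py <<'E'
from meas import *
import sys
def run(name,ctr=(534.3,-116.2)):
    c=calibration("wrist");im=get_image("wrist");cv2.imwrite(f"pics/{name}.png",cv2.cvtColor(im,cv2.COLOR_RGB2BGR))
    g=proj(c,[*ctr,80]);e=dial(im,tuple(int(v) for v in g));D=onz(c,*e[0],80)
    # rectify the dial plane: 4 px per mm
    S=4;N=600;w=np.array([[-70,-70],[70,-70],[70,70],[-70,70]],float)
    src=np.float32([proj(c,[ctr[0]+a,ctr[1]+b,82]) for a,b in w]);dst=np.float32([[N/2-b*S,N/2-a*S] for a,b in w])
    r=cv2.warpPerspective(im,cv2.getPerspectiveTransform(src,dst),(N,N),flags=cv2.INTER_CUBIC)
    cv2.imwrite(f"pics/{name}r.png",cv2.cvtColor(r,cv2.COLOR_RGB2BGR))
    print("g",g,"dial",e,D)
    b=blobs(red(r),100)
    for s,ce in b: print("red",s,[(300-ce[1])/S,(300-ce[0])/S])
    return r
run(sys.argv[1])
E
python3 dialm.py d1
```

```text
time_s: 11.35
position: [454.5, -136.1, 250.1]
orientation: [0.992, 0.129, 0.0, 0.0]
contact_force: [-0.7, 0.5, -0.9]
width: 1.002
gripper_force: 0.0
g [319.88624039  86.38120666] dial ((318.7309265136719, 85.70524597167969), (146.8343963623047, 150.39932250976562), 23.88449478149414) [ 534.56703934 -115.14603133   80.        ]
red [363, 110, 62, 87, 2061] [36.7, -23.700000000000003]
```

View pics/d1r.png

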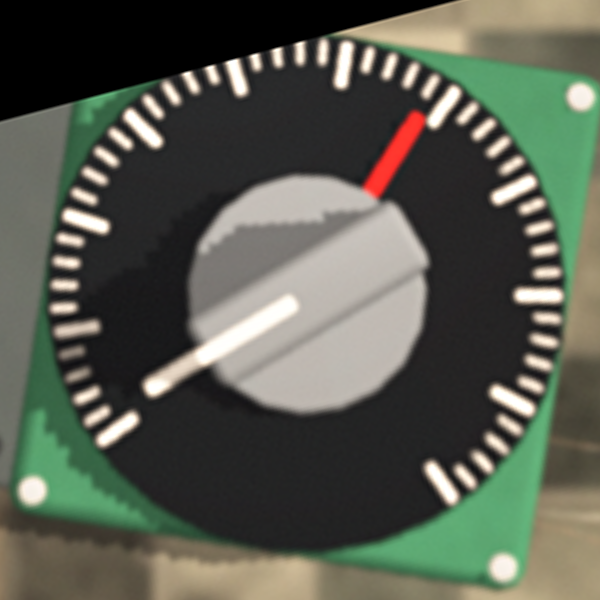

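In the rectified dial view (4 px/mm) the needle tip is at (418,114), near 5.8 on the scale. The white pointer tip is at (150,388), and the dial centre is about (306,294). Next I'll work out the angles and the last joint's room.

Run:
```python
from meas import *
r=cv2.cvtColor(cv2.imread("pics/d1r.png"),cv2.COLOR_BGR2RGB);h=cv2.cvtColor(r,cv2.COLOR_RGB2HSV)
# dial centre: green corner-free circle through the outer black rim rays
blk=h[...,2]<75
pts=[]
for a in np.deg2rad(np.r_[-100:-2:2,2:30:2,150:215:2]):   # ccw from right; skip occluded
    for R in range(290,225,-1):
        x,y=306+R*np.cos(a),294-R*np.sin(a)
        if 0<=x<600 and 0<=y<600 and all(blk[int(294-(R-k)*np.sin(a)),int(306+(R-k)*np.cos(a))] for k in range(4)): pts.append((x,y));break
p=np.float32(pts);A=np.c_[2*p,np.ones(len(p))];x=np.linalg.lstsq(A,(p**2).sum(1),rcond=None)[0]
C=x[:2];Rr=np.sqrt(x[2]+C@C);print("centre px",C,"R mm",Rr/4,len(p),"world",534.3+(300-C[1])/4,-116.2+(300-C[0])/4)
for n,m in (("red",red(r)),("white",(h[...,1]<50)&(h[...,2]>200))):
    Y,X=np.nonzero(m);d=np.hypot(X-C[0],Y-C[1]);k=(d>110 if n=="red" else d>125)&(d<186);
    print(n,np.degrees(np.arctan2(C[1]-Y[k].mean(),X[k].mean()-C[0])),k.sum(),d[k].min()/4,d[k].max()/4)
for t in ((118,429),(344,64),(441,482)):print(np.degrees(np.arctan2(C[1]-t[1],t[0]-C[0])))
s=sense();print(s['joint_positions'],s['position'])
```

```text
centre px [303.1953689  303.65870242] R mm 62.021837287275524 85 world 533.3853243950506 -116.99884222580484
red 58.75285663881023 1252 32.36424365402909 46.499333011794505
white -154.0339764071575 931 31.25152599930449 44.86171678402885
-145.90963074977716
80.33739773851447
-52.30667549532003
[-3.99253889e-01 -2.16693127e-01  1.82549810e+00  7.27382978e-05
  1.53158181e+00  9.12278327e-01] [ 454.53222644 -136.1756847   250.18396354]
```

With centre (306,294), ticks 0, 5 and 10 come out 135° apart, so the centre is at about (535.5,-117.4). The bar is at 211.6° and the needle at 58°, so the knob has to turn about 2.67 rad clockwise. Joint 6 has room if I pre-turn by -1.865.

To row units: 82.9 mm is 0.1105, 2.2 mm is 0.0029, -1.44 rad is -0.2292.

```bash
python3 jog.py '[[1,[0.0533,0.0013,0],-0.0286],[1,[0.1105,0.0029,0],-0.0573],[1,[0.1105,0.0029,0.0267],-0.0859],[1,[0.1105,0.0029,0.0533],-0.1146],[1,[0.1105,0.0029,0.08],-0.1432],[1,[0.1105,0.0029,0.1067],-0.1719],[1,[0.1105,0.0029,0.1067],-0.2005],[1,[0.1105,0.0029,0.1067],-0.2292]]';python3 jog.py '[[1,[0,0,0],-0.0286],[1,[0,0,0],-0.0573],[1,[0,0,0],-0.0676],[1,[0,0,0],-0.0676],[1,[0,0,0],-0.0676],[1,[0,0,0],-0.0676]]'
python3 - <<'E'
from h import *
s=sense();R=Ro.from_quat(s['orientation']).as_matrix();d=np.array([535.5,-117.4,112])-s['position']
print(s['position'],R[:,0],R[:,1],"phi",np.degrees(np.arctan2(R[0,0],-R[1,0])),"tool d",R.T@d,s['joint_positions'][5])
E
```

```text
time_s: 12.4
position: [534.8, -117.2, 169.4]
orientation: [0.658, 0.753, 0.0, -0.0]
contact_force: [-0.3, -0.6, 0.9]
width: 1.001
gripper_force: 0.0
time_s: 13.15
position: [534.7, -117.7, 169.5]
orientation: [0.488, 0.873, 0.0, 0.0]
contact_force: [0.9, -0.4, 0.3]
width: 0.999
gripper_force: 0.0
[ 534.66012167 -117.66081371  169.46079914] [-5.23746496e-01  8.51874167e-01 -1.03760144e-04] [8.51874161e-01 5.23746506e-01 1.06345506e-04] phi -148.41610353112378 tool d [-0.21174074  0.84596022 57.46091171] -0.8615285748663009
```

Aligned at 211.6°. I'll descend and grip.

To row units: 57 mm is 0.076, 50 mm is 0.0667.

```bash
python3 jog.py '[[1,[0,0.0011,0.04],0],[1,[0,0.0011,0.0667],0],[1,[0,0.0011,0.076],0],[1,[0,0.0011,0.076],0]]'; python3 jog.py '[[0.6,[0,0,0],0],[0.4,[0,0,0],0],[0.3,[0,0,0],0],[0,[0,0,0],0],[0,[0,0,0],0],[0,[0,0,0],0]]'
```

```text
time_s: 13.65
position: [535.1, -117.3, 112.3]
orientation: [0.488, 0.873, -0.0, -0.0]
contact_force: [0.1, -0.1, 0.3]
width: 0.999
gripper_force: 0.0
time_s: 14.4
position: [535.2, -117.6, 112.9]
orientation: [0.488, 0.873, -0.0, 0.0]
contact_force: [-3.4, -1.1, 4.9]
width: 0.198
gripper_force: 58.9
```

To row units: -1 mm is -0.0013, 0.8 rad is 0.1273.

```bash
python3 jog.py '[[0,[0,0,-0.0013],0.0159],[0,[0,0,-0.0013],0.0318],[0,[0,0,-0.0013],0.0477],[0,[0,0,-0.0013],0.0637],[0,[0,0,-0.0013],0.0796],[0,[0,0,-0.0013],0.0955],[0,[0,0,-0.0013],0.1114],[0,[0,0,-0.0013],0.1273]]'; python3 -c "
from h import *
print(sense()['ft_torque'])"
```

```text
time_s: 15.4
position: [534.8, -117.7, 113.0]
orientation: [0.79, 0.613, -0.001, -0.0]
contact_force: [-1.7, -1.8, -0.9]
width: 0.198
gripper_force: 59.4
[-0.38105639  0.26897934  0.07450495]
```

Turning well, with small forces. I'll continue.

To row units: 1.12 rad is 0.1783.

```bash
python3 jog.py '[[0,[0,0,0],0.0223],[0,[0,0,0],0.0446],[0,[0,0,0],0.0668],[0,[0,0,0],0.0891],[0,[0,0,0],0.1114],[0,[0,0,0],0.1337],[0,[0,0,0],0.156],[0,[0,0,0],0.1783]]';python3 jog.py '[[0,[0,0,0],0.0223],[0,[0,0,0],0.0446],[0,[0,0,0],0.0668],[0,[0,0,0],0.0891],[0,[0,0,0],0.1114],[0,[0,0,0],0.1194],[0,[0,0,0],0.1194],[0,[0,0,0],0.1194]]'
python3 jog.py '[[1,[0,0,0],0],[1,[0,0,0],0],[1,[0,0,0],0],[1,[0,0,-0.02],0],[1,[0,0,-0.0667],0],[1,[0,0,-0.1333],0],[1,[0,0,-0.184],0],[1,[0,0,-0.184],0]]'
python3 -c "
from h import *
s=sense();print(s['position'],s['orientation'],s['joint_positions'][5])
R=Ro.from_quat(s['orientation']).as_matrix();print(R[:,0],np.degrees(np.arctan2(R[0,0],-R[1,0])))
c=calibration('wrist');print(-cam(c)[1].T@cam(c)[2]-s['position'],proj(c,[535.5,-117.4,80]))"
```

```text
time_s: 16.4
position: [534.4, -117.3, 113.0]
orientation: [0.995, 0.099, -0.001, -0.0]
contact_force: [-4.3, -0.3, 2.0]
width: 0.197
gripper_force: 59.7
time_s: 17.4
position: [534.5, -117.0, 112.9]
orientation: [0.963, -0.269, -0.001, -0.0]
contact_force: [-5.8, 2.2, 2.6]
width: 0.199
gripper_force: 59.8
time_s: 18.4
position: [537.6, -118.1, 257.3]
orientation: [0.963, -0.27, 0.005, 0.0]
contact_force: [-0.7, -1.5, -1.7]
width: 1.003
gripper_force: 0.0
[ 537.58238131 -118.06498334  257.30248386] [ 9.62815854e-01 -2.70119860e-01  4.56841635e-03  1.49948262e-04] 1.8084697484434626
[ 0.85402878 -0.52015     0.0088781 ] 58.656311189070585
[ 70.38772955 -42.91378758 123.92282515] [320.57758721 184.39772394]
```

To row units: -75 mm is -0.1, -40 mm is -0.0533.

```bash
python3 jog.py '[[1,[-0.0533,0,0],0],[1,[-0.1,0,0],0],[1,[-0.1,0,0],0],[1,[-0.1,0,0],0],[1,[-0.1,0,0],0]]'; sed -i 's/(534.3,-116.2)/(535.6,-117.5)/' dialm.py; python3 dialm.py d2
python3 - <<'E'
from h import *
im=get_image("side");a=cv2.resize(im[170:260,260:350],(600,600),interpolation=cv2.INTER_CUBIC)
cv2.imwrite("pics/s2.png",cv2.resize(np.hstack([cv2.imread("pics/d2r.png"),cv2.cvtColor(a,cv2.COLOR_RGB2BGR)]),(800,400)))
E
```

```text
time_s: 19.02
position: [471.7, -78.7, 251.4]
orientation: [0.963, -0.27, 0.0, 0.0]
contact_force: [-0.4, 0.0, 1.1]
width: 1.001
gripper_force: 0.0
g [319.37797701  95.92054357] dial ((318.7242736816406, 95.12000274658203), (146.01771545410156, 150.7422637939453), 175.11984252929688) [ 536.42840438 -117.36802536   80.        ]
red [394, 114, 26, 35, 554] [42.7, -27.025000000000006]
```

View pics/s2.png

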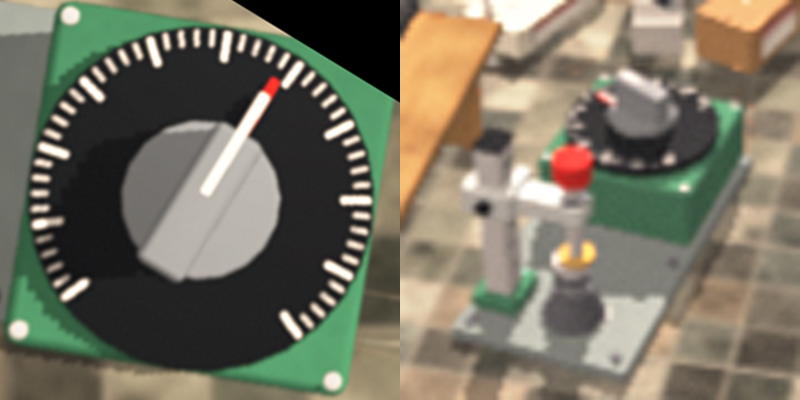

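The pointer covers the needle, leaving only its red end showing at (272,86) with a thin sliver. The foot rests on the jack in the side view. I'll quantify the offset.

Run:
```python
from meas import *
r=cv2.cvtColor(cv2.imread("pics/d2r.png"),cv2.COLOR_BGR2RGB);h=cv2.cvtColor(r,cv2.COLOR_RGB2HSV)
C=np.array([300,300.])
for n,m,a,b in (("red",red(r),172,192),("red",red(r),100,172),("white",(h[...,1]<60)&(h[...,2]>200),125,175)):
    Y,X=np.nonzero(m);d=np.hypot(X-C[0],Y-C[1]);an=np.degrees(np.arctan2(C[1]-Y,X-C[0]));k=(d>a)&(d<b)&(an>45)&(an<72)
    print(n,k.sum(),an[k].mean() if k.any() else None,(an[k].min(),an[k].max()) if k.any() else None)
s=sense();print(s['contact_force'],s['time_s'])
```

```text
red 63 56.787200789259906 (np.float64(54.39244934081892), np.float64(60.62595999388584))
red 0 None None
white 871 58.43848444648601 (np.float64(54.82527704214846), np.float64(62.24145939893998))
[ 0.12745095  0.16393362 -0.00781501] 19.125
```

The offset is about 1–1.7°, or at most 1.3 mm at 45 mm out, well inside the 4.5 mm limit. The arm is clear, so I'll hand in.

```bash
python3 -c "
from station import arm, get_image, calibration, sense, hand_in
print(hand_in())"
```

```text
the job is handed in; nothing more can be done
None
```

I handed the job in at about 19 s: the foot rests on the jack at about 5.8 on the dial (roughly 58 mm), the knob's pointer lies over the needle to within about 1.3 mm, and the arm is clear; the hand-in gave no verdict.

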